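# Fit a filter and lock the field lens on a microscope lamp

## Robot

A 6-joint arm with a two-finger parallel gripper is mounted at the origin on a cart in front of the work surface, level with it; the furniture and walls round the work are solid. World frame = base frame: x ahead of the robot, y to its left, z up, the work surface at z = 0. Lengths are in m, angles in degrees, forces in N, time in s.
With the tool pointing down it reaches from about 0.275 to 0.875 m from the base axis. Payload 12.5 kg.
Tool frame: the origin (TCP) lies at the centre of the arm's flange, where the gripper is bolted on; the fingertips stand env.tip_reach ahead of it and the grasp point (between the pads) lies 155 mm ahead of it (env.tip_reach is the distance from the TCP to the fingertips, in m); z points along the fingers, y is the direction in which the jaws open and shut (so a half turn about z gives the same grasp; the last joint's range is limited). The gripper opens to 85 mm and grips with 20 to 120 N. Pads are 22 mm wide; open, the fingers measure 114 mm over their backs; the gripper's body (76 mm by 85 mm) begins 54 mm behind the grasp point. The pads swing forward as they close: fully open they stand 13 mm farther back than shut.
Start: joints at [61.501, 20.094, 94.641, -0, 65.266, -4.847], TCP at [0.221, 0.504, 0.405] pointing down, gripper open.
Joint ranges: [-157.81, 157.81], [-45, 120.19], [0.68, 151.7], [-89.99, 269.99], [4.06, 180], [-164.3, 164.3]. Speed limits (degrees/s): [127.2, 127.2, 159.86, 180, 180, 180].

## Interface

Orientations are given as a 3x3 rotation matrix whose columns are the frame's x, y, z axes.
In Python, from station import env, snapshot, calibration, finder gives the robot as it stands.
- The arm moves only by the tool servo_tool, never from a script. Its argument "motion" is a list of rows, each a list of 5 numbers: the closure, from 0 (fully open) to 1 (shut), then the shift along the tool's x, y, z in m, then the turn about the tool's z in degrees. In form: [[claw, tx, ty, tz, twist], ...]. A call has exactly 5 rows; each row is the pose to reach, as a shift and turn from the pose commanded when the call began, along the tool's axes at that moment; what a row does not reach only later rows make up. A row lasts 1/12 s, in which the tool goes at most 41.7 mm and 7.16 degrees, less where a joint would pass 70% of its speed; a pose out of reach is approached as far as the arm can. A call with a gripper value outside its range is refused whole. The fingers move at their own pace and stop on an object; the grip force is fixed at half the most. Time passes only in rows, so rows that repeat a pose let the fingers close, or fill a call up. It gives the time, the measured TCP pose, the force and the opening at its end, in the units of the state.
- env.observe(): the state, without advancing time (a new reading comes with each control period).
- snapshot(name): name is "scene" or "top"; returns the picture (420x560x3 uint8, blue, green, red); there is no depth.
- calibration(name): a dict with "fov_y" (degrees; the focal length in pixels is half the picture's height over the tangent of half this angle, whatever the lens; pixels are square), "cx", "cy" (the principal point, pixels), "R" (3x3) and "t" (3): a world point X has camera coordinates R X + t. Camera axes: x right, y down, z forward; pixel columns grow to the right and rows downward; lengths in m; the calibration is good to about 2 mm. A picture is of the moment at which its call begins. calibration takes no time and is no camera call.
- env.close_job(): hands the job in, once; it reports no verdict.
Trained networks look in the newest picture that a camera, given by its name, has taken for a name from the list of things; names that differ only in an ending like _2 or _b are one class to them, and where a whole thing is asked for, a point or a joint stands for the part that bears it (a point fixed in the world has none). Each returns a list of dicts, best first, with "score" (0 to 1); they miss things now and then, are a little off and sometimes report something else, mostly with a low value. They report only what shows in the picture. A call takes as long as a camera call. They do not tell look-alikes from the thing itself.
- finder.spot_in(camera, target): "at" ([x, y, z] in m, in world coordinates, good to about 4 mm: the middle of the surface that is visible of it).
The state is a dict: "clock": time; "joint_positions": joint angles; "joint_vel": joint speeds; "joint_torque": joint torques, N m; "tcp_pos": TCP position; "ee_rot": TCP orientation; "force": force on the tool from outside, world axes, zero at the start; "moment": the same for the moment, N m; "grip_width": opening from 0.0 (shut) to 1.0 (fully open).
Only numpy, scipy, OpenCV 4.12 (cv2) and the standard library are available. Lean on these libraries where they do the work, as an engineer would, in place of code of your own. Each camera call takes 0.05 s, during which the arm holds its last target. There are 200 camera calls.

## Task

Get the microscope lamp ready: lay the round filter from the lens-tissue booklet flat into the lamp's light port, then set the field lens over it, push it down against the spring and turn it clockwise (seen from above) until it locks home at its stop and stays down by itself. Only then switch the lamp on at its rocker, and leave the other things on the bench where they are.

Things in the scene. Friction and masses are not known exactly. Their poses are not given: they have to be found in the camera images.
- lamp: Lamp unit: white flat box fixed to the bench, 150 (x) x 210 (y) x 56 mm high, front at local -x; origin: centre of underside. On top, 48 mm to local +y, the light port: a flange 89 mm wide (top at 58 mm), on it a tubular neck 52 mm across, 10 mm high, bore 48 mm, with three bayonet lugs (3 mm thick, out to radius 30 mm) outside its rim; stops lie under their clockwise ends.
- port (a point): Centre of the neck's rim, on the port axis, 68 mm above the bench; axes as the lamp's (z up). The three gaps between the neck's lugs, 62 degrees wide each, have their middles at 60, 180 and 300 degrees from the lamp's +x axis, counterclockwise from above. The lens is fully pushed down when its underside is 10 mm below this point (on the flange).
- entry_mark (a point): Black dot on the flange at 180 degrees (the lamp's front side), 39.5 mm from the port axis: a black stroke of the lens stands over it when the lens goes on.
- locked_mark (a point): Black bar on the flange at 119 degrees in the lamp's frame, 39.5 mm from the port axis: a black stroke of the lens stands over it when locked, 61 degrees clockwise of the dot.
- seat_top (a point): Centre of the top of the sprung seat in the bore of the neck, 3 mm below the rim when unloaded; it yields straight down up to 7.5 mm, about 4 N at first and 9 N at 6 mm.
- lamp_switch (a joint): Black rocker on the lamp's top (30 mm along the lamp's x, 20 mm wide), 0 = off (its far half stands up), 0.34 rad = on (far half pressed down); stays where it is left.
- switch_on_end (a point): Top of the rocker's far half, the one to press for on: stands about 8 mm above the lamp's top when off, 4 mm when on. The pivot is 10 mm nearer the front.
- filter: Round glass filter in a black ring, 45 mm across, 10 mm thick, 30 g, lying flat; origin at the centre of its underside, z up. In the seat it stands 7 mm out of the neck.
- tissue: Booklet of lens tissue on which the filter lies, 106 x 74 x 9 mm, fixed; origin at the centre of its underside.
- field_lens: Field lens in a aluminium bayonet mount, 30 mm high, 110 g, standing upright on its open skirt; origin: centre of underside, z up. Skirt 67 mm across from 0 to 14 mm; grip collar 54 mm across from 14 to 30 mm, glass in its top. Three inward lugs (40 degrees wide, 3 mm thick) at the skirt's lower edge at 60, 180, 300 degrees of its frame; the ledge that presses on the filter is 10.5 mm up.
- lens_stroke0 (a point): Point 39.5 mm from the lens axis at 60 degrees of its frame, level with its underside, below the black stroke that marks a lug. Put on with the lens frame turned as the lamp's (or a third of a turn off), it rests on the filter 3.5 mm below the rim.
- lens_stroke1 (a point): The same for the stroke at 180 degrees. To pass the lips under the neck's lugs the lens's underside must be 8.5 mm or more below the rim while it turns.
- lens_stroke2 (a point): The same for the stroke at 300 degrees. Turned to the stop and let go, the spring lifts the lens into the pockets: underside 6 mm below the rim.
- dust_cap: Bystander: black rubber dust cap, 49 mm across, 12 mm high, open side up.
- objective_can: Bystander: white screw canister, 36 mm across, 48 mm high.
- objective_can_blue: Bystander: screw canister with a dark lid, 37 mm across, 48 mm high.
- tweezers: Bystander: steel tweezers, 126 mm long, lying flat.
Mind the look-alikes: they are no part of the job. What is shaped like the tissue but black is not meant.

How it is judged (in metres and radians):
On the way, in this order (a step that is already met when the one before it is completed fails the run):
1. the filter lies flat in the port, on the seat, let go (horizontal distance between filter and port below 0.0035 m and z of filter in the frame of seat_top between -0.0015 and 0.0015 m and angle between filter's own z axis and vertical below 0.06 rad and contact force between the fingers and filter below 0.1 N), for 0.2 s.
2. the field lens is locked: turned to its stop and held down by its own lugs, let go (horizontal distance between field_lens and port below 0.003 m and z of field_lens in the frame of port between -0.0075 and -0.0048 m and angle between field_lens's own z axis and vertical below 0.05 rad and contact force between the fingers and field_lens below 0.1 N and horizontal distance between any of lens_stroke0, lens_stroke1, lens_stroke2 and locked_mark below 0.004 m), for 0.2 s.
3. the lamp is switched on (value of joint lamp_switch above 0.26 rad), for 0.1 s.
At the end, for the whole second after the job is handed in: Filter flat in the port (3.5 mm from the axis, 1.5 mm from the seat); field lens level over it, underside 4.8 to 7.5 mm below the rim, axes within 3 mm, a stroke within 4 mm of the locked bar, released; rocker over 0.26 rad; lens at rest (all of step 2 and horizontal distance between filter and port below 0.0035 m and z of filter in the frame of seat_top between -0.0015 and 0.0015 m and angle between filter's own z axis and vertical below 0.06 rad and value of joint lamp_switch above 0.26 rad and linear speed of field_lens below 0.02 m/s); the robot touches nothing.
It fails at once if a bystander (dust cap, canister, tweezers) is moved by more than 15 mm (distance of any of dust_cap, objective_can, objective_can_blue, tweezers from where it was at the start of the episode above 0.015 m).
It also fails if it takes over 61 s, if anything falls off the work surface, if the arm or the gripper's body presses on something with over 40 N, if the wrist force passes 120 N, or if a joint passes its speed limit or range.

## Working session

There is one attempt and no reset: what is moved stays moved. The work goes in short steps, Python scripts to look and compute and a tool call to move; the robot and the scene stay as the last step left them, time stands still between calls to the robot, and variables do not carry over. Pictures are saved under pics/ and viewed, about 8 in all and at most 12, crops included, and the job is handed in when it is done.

Besides the shell and the picture viewer there is one more tool, called after "Request:" as name(argument=value, ...) on one line, values as JSON. servo_tool: Moves the arm, as the interface text tells. Its arguments: {"type":"object","properties":{"motion":{"type":"array"}},"required":["motion"]}

```bash
ls; mkdir -p pics; python3 - <<'E'
from station import env, snapshot, calibration, finder
import cv2,numpy as np
print(env.observe(), env.tip_reach)
for n in("scene","top"):
    cv2.imwrite(f"pics/{n}0.png",snapshot(n)); c=calibration(n); print(n,c)
for n in("scene","top"):
    for t in ["lamp","filter","field_lens","tissue","lamp_switch","entry_mark","locked_mark","switch_on_end","lens_stroke0","port","seat_top"]:
        try: print(n,t,[(np.round(d["at"],4).tolist(),round(d["score"],2)) for d in finder.spot_in(n,t)][:3])
        except Exception as e: print(n,t,e)
E
```

```text
pics
{'clock': 0.0, 'joint_positions': array([ 6.15003862e+01,  2.01239629e+01,  9.46794052e+01,  9.17115201e-04,
        6.52660206e+01, -4.84876936e+00]), 'joint_vel': array([-0.01746446,  0.01048829,  0.00556521,  0.03372941, -0.07443194,
        0.02044916]), 'joint_torque': array([-1.97935740e-03, -5.06101620e+01, -2.91398209e+01, -1.92755915e-04,
        4.55169473e-03,  2.91288461e-05]), 'tcp_pos': array([0.22055916, 0.50368181, 0.40414559]), 'ee_rot': array([[-9.16004373e-01,  4.01167845e-01, -5.90637694e-04],
       [ 4.01168262e-01,  9.16003770e-01, -1.05736809e-03],
       [ 1.16844278e-04, -1.20549889e-03, -9.99999267e-01]]), 'force': array([-0.04312898, -0.20377663,  0.59374984]), 'moment': array([ 0.00228958, -0.00891022, -0.02673954]), 'grip_width': 1.0016655520260107} 0.1734
scene {'fov_y': 43.112291232358075, 'cx': 279.91605990183734, 'cy': 210.73028419797063, 'R': array([[-0.89791796, -0.43982658, -0.01720202],
       [-0.15160335,  0.34571948, -0.92600997],
       [ 0.41323087, -0.8288731 , -0.37710691]]), 't': array([0.44601759, 0.13822989, 1.24934535])}
top {'fov
[... 852 characters left out ...]
]
scene port [([0.4303, 0.1308, 0.0523], 0.74)]
scene seat_top []
top lamp [([0.4559, 0.0505, 0.0543], 0.8)]
top filter [([0.415, -0.3078, 0.027], 0.66), ([0.4283, 0.3317, 0.0172], 0.64)]
top field_lens [([0.4179, -0.3094, 0.0306], 0.86)]
top tissue [([0.4495, -0.1607, 0.0076], 0.94), ([0.4323, 0.3227, 0.0101], 0.73)]
top lamp_switch [([0.4446, -0.0113, 0.0579], 0.57), ([0.5761, 0.4188, 0.0057], 0.44)]
top entry_mark [([0.4572, 0.048, 0.059], 0.88)]
top locked_mark [([0.4577, 0.046, 0.0542], 0.84)]
top switch_on_end [([0.5979, 0.2209, 0.0424], 0.63)]
top lens_stroke0 [([0.4172, -0.3085, 0.026], 0.62)]
top port [([0.4529, 0.0506, 0.0572], 0.78)]
top seat_top [([0.4552, 0.0974, 0.0674], 0.72)]
```

```bash
python3 - <<'E'
import cv2
a=cv2.imread("pics/top0.png"); cv2.imwrite("pics/top0b.png",cv2.resize(a,None,fx=1.42,fy=1.42,interpolation=cv2.INTER_CUBIC))
E
```

```text
(no output)
```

View pics/top0b.png

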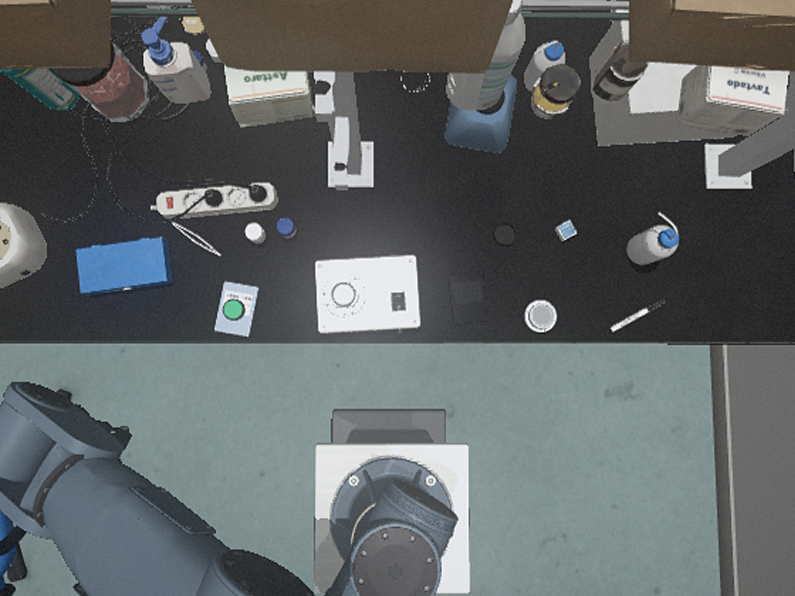

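View pics/scene0.png

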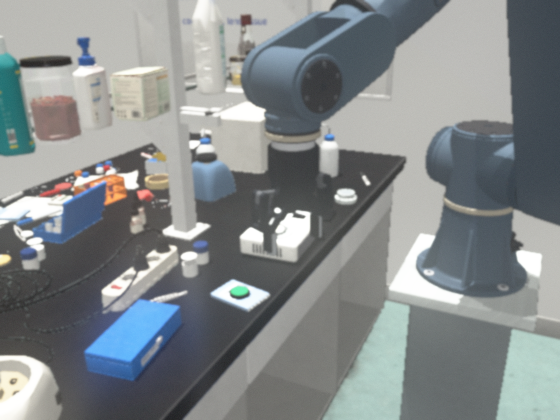

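The top view (upscaled 1.42×) shows the lamp at about (368,293), the green filter on the pale booklet at (233,310), the lens at (541,316), and the black look-alike booklet at (467,298). In the scene view the filter is at (239,292), with the robot clear of everything. I'll average some frames and crop in closer.

```bash
cat > h.py <<'E'
import numpy as np,cv2
from station import env,snapshot,calibration,finder
def K(n):
    c=calibration(n); return c,210/np.tan(np.radians(c["fov_y"]/2))
def proj(n,X):
    c,f=K(n); p=np.atleast_2d(X)@c["R"].T+c["t"]; return np.c_[c["cx"]+f*p[:,0]/p[:,2],c["cy"]+f*p[:,1]/p[:,2]]
def back(n,uv,z):
    c,f=K(n); uv=np.atleast_2d(uv); d=np.c_[(uv[:,0]-c["cx"])/f,(uv[:,1]-c["cy"])/f,np.ones(len(uv))]@c["R"]; o=-c["R"].T@c["t"]
    return o+d*((z-o[2])/d[:,2])[:,None]
def avg(n,k): return np.mean([snapshot(n).astype(float) for _ in range(k)],0)
def rect(n,img,xc,yc,z,half,ppm=0.4e-3):
    "metric patch: image up = +x, left = +y"
    m=int(2*half/ppm); j,i=np.meshgrid(np.arange(m),np.arange(m))
    P=np.c_[(xc+half-i*ppm).ravel(),(yc+half-j*ppm).ravel(),np.full(m*m,z)]
    uv=proj(n,P).reshape(m,m,2).astype(np.float32)
    return cv2.remap(img.astype(np.float32),uv[...,0],uv[...,1],cv2.INTER_CUBIC)
E
python3 - <<'E'
from h import *
a=avg("top",4); np.save("top.npy",a)
P=[rect("top",a,.456,.098,.058,.06,.3e-3),rect("top",a,.417,-.308,.014,.06,.3e-3)]
Q=[rect("top",a,.428,.33,.015,.06,.4e-3),rect("top",a,.456,.05,.056,.12,.8e-3)]
cv2.imwrite("pics/c1.png",np.clip(np.vstack([np.hstack(P),np.hstack(Q+[np.zeros((300,200,3))])]),0,255).astype(np.uint8)[:600])
# lamp rect
g=a.min(2).astype(np.float32)
m=((g>150)*255).astype(np.uint8)
n,l,s,ce=cv2.connectedComponentsWithStats(m)
for i in range(1,n):
    if s[i,4]>150 and 120<ce[i,1]<250: print(ce[i],s[i],back("top",ce[i],.03))
E
```

```text
[147.9315376  140.15263749] [106 129  87  22 891] [[0.66073233 0.38298481 0.03      ]]
[  6.54637097 167.43548387] [  0 143  18  46 496] [[0.57631536 0.79707931 0.03      ]]
[463.02816901 170.60093897] [455 159  22  22 213] [[ 0.57290784 -0.5596589   0.03      ]]
[257.74015973 206.56075299] [ 222  180   74   55 3506] [[0.4626139  0.05414665 0.03      ]]
[166.40874811 217.06334842] [151 199  31  38 663] [[0.43067475 0.32233494 0.03      ]]
[380.53494624 222.13172043] [370 212  22  22 372] [[ 0.41761219 -0.30881706  0.03      ]]
```

View pics/c1.png

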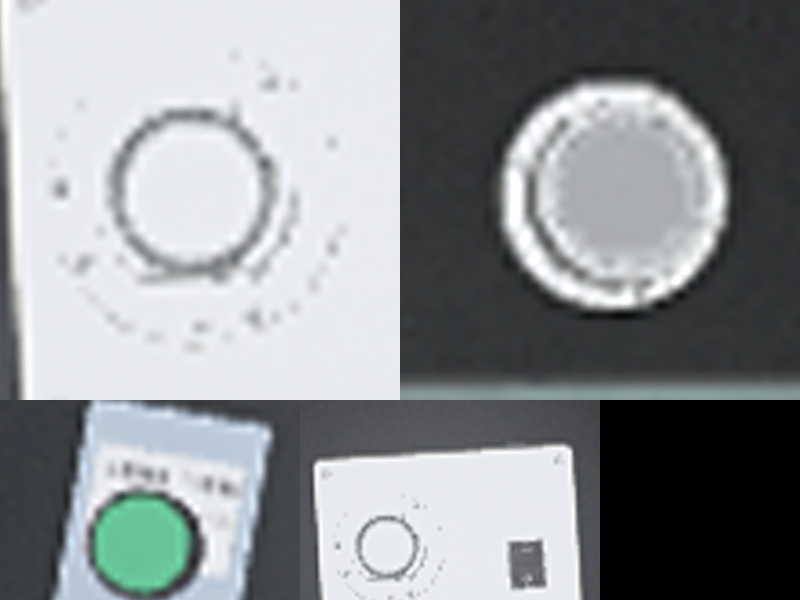

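Top-left crop (0.3 mm/px): the neck ring is at about (192,188), with the bar at about (78,262). The lens skirt centre is at about (614,195), with one dark stroke near (640,290). Next I fit the lamp edges, the circles and the stroke angles.

```bash
python3 - <<'E'
from h import *
from scipy.optimize import least_squares
a=np.load("top.npy"); g=a.mean(2)
# lamp edges at z=.056 : sample profiles across predicted edges
def samp(X): 
    uv=proj("top",X).astype(np.float32); return cv2.remap(g.astype(np.float32),uv[:,0][None],uv[:,1][None],cv2.INTER_CUBIC)[0]
def edgepts(c,yaw,z=.056):
    R=np.array([[np.cos(yaw),-np.sin(yaw)],[np.sin(yaw),np.cos(yaw)]]); out=[]
    for n,h,L in (((1,0),.075,.105),((0,1),.105,.075),((0,-1),.105,.075)):
        n=np.array(n);t=np.array([-n[1],n[0]])
        for s in np.linspace(-L*.8,L*.8,30):
            d=np.arange(-.012,.012,.0003); P=c+((h+d)[:,None]*n+s*t)@R.T
            v=samp(np.c_[P,np.full(len(P),z)]); k=np.argmax(-np.gradient(cv2.GaussianBlur(v[:,None],(1,9),0)[:,0]))
            gr=-np.gradient(v).clip(None,0); w=np.exp(-((d-d[k])/.003)**2)*gr
            out.append((tuple(n),P[0]+(P[-1]-P[0])*((w*d).sum()/w.sum()-d[0])/(d[-1]-d[0])))
    return out
c=np.array([.459,.05]);yaw=np.radians(2.5)
for _ in range(4):
    E=edgepts(c,yaw)
    def res(p):
        r=[]
        for n,P in E:
            ang=p[2]; N=np.array([np.cos(ang)*n[0]-np.sin(ang)*n[1],np.sin(ang)*n[0]+np.cos(ang)*n[1]])
            r.append((P-p[:2])@N-(.075 if n[0] else .105))
        return np.array(r)*1e3
    s=least_squares(res,[*c,yaw],loss="soft_l1"); c=s.x[:2];yaw=s.x[2]
print("lamp",c,np.degrees(yaw),np.sqrt(np.mean(s.fun**2)))
port=c+np.array([-np.sin(yaw),np.cos(yaw)])*.048; print("port from edges",port)
def circ(xc,yc,z,r,sign,rng=.004):
    p=np.array([xc,yc])
    for _ in range(6):
        A=[];b=[]
        for t in np.radians(np.arange(0,360,4)):
            u=np.array([np.cos(t),np.sin(t)]); d=np.arange(-rng,rng,.0002); P=p+(r+d)[:,None]*u
            v=sign*np.gradient(samp(np.c_[P,np.full(len(d),z)])).clip(None if 1 else 0); v=np.clip(v,0,None); k=np.argmax(v)
            A.append([*u,1]);b.append(d[k])
        q=least_squares(lambda x:(np.array(A)@x-b)*1e3,[0,0,0],loss="soft_l1").x; p=p+q[:2]
    return p,r+q[2]
print("neck rim inner edge",circ(*port,.068,.024,-1), "outer",circ(*port,.068,.026,1))
print("neck z58 outer",circ(*port,.058,.026,1))
print("lens skirt",circ(.4185,-.3122,.014,.0335,-1))
print("filter ring inner",circ(.428,.336,.019,.0205,-1))
hsv=cv2.cvtColor(a.astype(np.uint8),cv2.COLOR_BGR2HSV)
m=cv2.inRange(hsv,(60,90,60),(90,255,255)); m[:,:140]=0;m[:,190:]=0;m[:190]=0;m[240:]=0
M=cv2.moments(m,True); print("green",back("top",(M["m10"]/M["m00"],M["m01"]/M["m00"]),.019),"r",np.sqrt(M["m00"]/np.pi)*1.36/469)
# rocker
P=rect("top",a,.444,-.01,.06,.04,.5e-3); gm=(P.mean(2)<130).astype(np.uint8); print("rocker",cv2.minAreaRect(cv2.findNonZero(gm)))
# polar lens
p,_=circ(.4185,-.3122,.014,.0335,-1)
th=np.arange(0,360,5); rows=[]
for t in th:
    P=np.array([[p[0]+r*np.cos(np.radians(t)),p[1]+r*np.sin(np.radians(t)),.014] for r in(.029,.0305,.032)])
    rows.append(samp(P).round())
print("polar",[(int(t),*map(int,r)) for t,r in zip(th,rows)])
E
```

```text
lamp [0.45938077 0.05182168] 3.500618099870805 1.1393175651325536
port from edges [0.45644992 0.09973212]
neck rim inner edge (array([0.45763895, 0.09996115]), np.float64(0.020798681497525468)) outer (array([0.45738109, 0.09987203]), np.float64(0.02501543496252353))
neck z58 outer (array([0.4583495 , 0.10042443]), np.float64(0.025224159766095905))
lens skirt (array([ 0.4184889, -0.3120411]), np.float64(0.033740375129442245))Traceback (most recent call last):
  File "<stdin>", line 42, in <module>
  File "<stdin>", line 35, in circ
  File "<stdin>", line 6, in samp
  File "h.py", line 6, in proj
    c,f=K(n); p=np.atleast_2d(X)@c["R"].T+c["t"]; return np.c_[c["cx"]+f*p[:,0]/p[:,2],c["cy"]+f*p[:,1]/p[:,2]]
        ~^^^
  File "h.py", line 4, in K
    c=calibration(n); return c,210/np.tan(np.radians(c["fov_y"]/2))
ValueError: time passes only in moves, steps and waits
```

```bash
python3 - <<'E'
s=open("h.py").read()
s=s.replace('''def K(n):
    c=calibration(n);''','''from functools import lru_cache
@lru_cache(None)
def K(n):
    c=calibration(n);''')
s+='''
def circ(g,n,xc,yc,z,r,sign,rng=.004):
    p=np.array([xc,yc])
    for _ in range(6):
        A=[];b=[]
        for t in np.radians(np.arange(0,360,4)):
            u=np.array([np.cos(t),np.sin(t)]); d=np.arange(-rng,rng,.0002); P=p+(r+d)[:,None]*u
            v=sign*np.gradient(samp(g,n,np.c_[P,np.full(len(d),z)])); A.append([*u,1]);b.append(d[np.argmax(v)])
        from scipy.optimize import least_squares
        q=least_squares(lambda x:(np.array(A)@x-b)*1e3,[0,0,0],loss="soft_l1").x; p=p+q[:2]
    return p,r+q[2]
def samp(g,n,X):
    uv=proj(n,X).astype(np.float32); return cv2.remap(g.astype(np.float32),uv[:,0][None],uv[:,1][None],cv2.INTER_CUBIC)[0]
'''
open("h.py","w").write(s)
E
python3 - <<'E'
from h import *
a=np.load("top.npy"); g=a.mean(2)
print("clock",env.observe()["clock"])
print("filter ring outer",circ(g,"top",.428,.336,.014,.0225,1))
hsv=cv2.cvtColor(a.astype(np.uint8),cv2.COLOR_BGR2HSV)
m=cv2.inRange(hsv,(60,90,60),(90,255,255)); m[:,:140]=0;m[:,190:]=0;m[:190]=0;m[240:]=0
M=cv2.moments(m,True); print("green",back("top",(M["m10"]/M["m00"],M["m01"]/M["m00"]),.019),"r",np.sqrt(M["m00"]/np.pi)*1.36/469)
P=rect("top",a,.444,-.01,.06,.04,.5e-3); gm=(P.mean(2)<130).astype(np.uint8); print("rocker",cv2.minAreaRect(cv2.findNonZero(gm)))
p,_=circ(g,"top",.4185,-.3122,.014,.0335,-1)
print("polar",[(int(t),*map(int,samp(g,"top",np.array([[p[0]+r*np.cos(np.radians(t)),p[1]+r*np.sin(np.radians(t)),.014] for r in(.029,.0305,.032)])))) for t in range(0,360,6)])
sc=avg("scene",4)
A=rect("scene",sc,.4185,-.312,.014,.05,.25e-3); B=rect("top",a,.4185,-.312,.014,.05,.25e-3)
cv2.imwrite("pics/c2.png",np.clip(np.hstack([A,B]),0,255).astype(np.uint8))
E
```

```text
clock 1.4
filter ring outer (array([0.43003368, 0.33253858]), np.float64(0.02322876299448081))
green [[0.43054665 0.33265589 0.019     ]] r 0.019149234295789547
rocker ((83.80927276611328, 79.30412292480469), (70.69972229003906, 51.71932601928711), 87.39744567871094)
polar [(0, 250, 247, 204), (6, 209, 242, 212), (12, 240, 258, 224), (18, 237, 255, 241), (24, 244, 239, 212), (30, 249, 264, 232), (36, 223, 243, 216), (42, 250, 260, 246), (48, 242, 256, 248), (54, 246, 244, 223), (60, 245, 263, 239), (66, 239, 239, 225), (72, 206, 215, 203), (78, 236, 261, 230), (84, 271, 262, 208), (90, 269, 258, 205), (96, 266, 266, 215), (102, 253, 273, 242), (108, 234, 251, 239), (114, 269, 255, 218), (120, 240, 253, 233), (126, 256, 259, 238), (132, 234, 248, 240), (138, 225, 260, 251), (144, 209, 245, 242), (150, 237, 250, 238), (156, 225, 262, 251), (162, 219, 243, 217), (168, 223, 251, 247), (174, 205, 240, 239), (180, 174, 229, 254), (186, 217, 259, 272), (192, 191, 191, 194), (198, 157, 209, 213), (204, 190, 251, 249), (210, 235, 242, 219), (216, 196, 245, 267), (222, 232, 257, 247), (228, 232, 241, 224), (234, 223, 243, 221), (240, 225, 237, 225), (246, 230, 255, 222), (252, 211, 218, 194), (258, 233, 234, 223), (264, 235, 254, 234), (270, 218, 254, 250), (276, 224, 245, 228), (282, 225, 230, 202), (288, 221, 234, 209), (294, 223, 256, 243), (300, 207, 222, 208), (306, 228, 247, 224), (312, 226, 231, 189), (318, 231, 237, 207), (324, 221, 231, 216), (330, 226, 250, 238), (336, 212, 211, 204), (342, 227, 240, 236), (348, 238, 254, 229), (354, 244, 248, 209)]
```

View pics/c2.png

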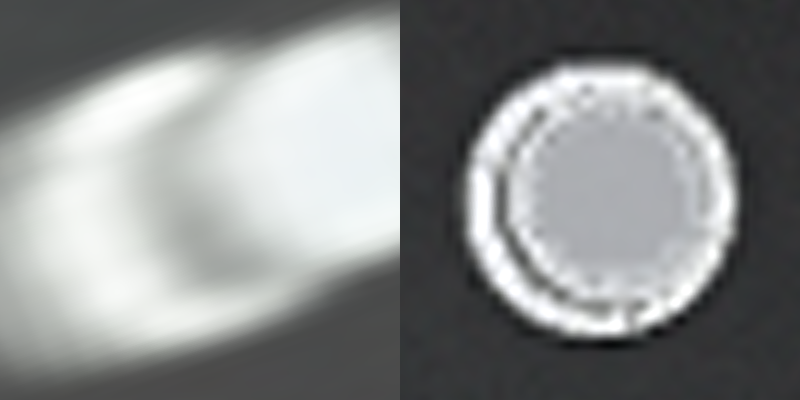

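Results: filter at (.430,.3326), port at (.4575,.0999), lamp yaw 3.5°, lens at (.4185,-.312). The strokes at about 74/194/314° give a lens yaw of 14°. Now I move over the filter.

Request:
servo_tool(motion=[[0, -0.03, -0.008, 0.01, 0], [0, -0.067, -0.019, 0.025, 0], [0, -0.104, -0.029, 0.04, 0], [0, -0.14, -0.039, 0.055, 0], [0, -0.176, -0.049, 0.07, 0]])

```text
clock: 2.02
tcp_pos: [0.3632, 0.387, 0.3342]
ee_rot: [[-0.916, 0.401, 0.0], [0.401, 0.916, 0.0], [-0.0, 0.0, -1.0]]
force: [0.6, 0.3, 0.0]
grip_width: 1.001
```

Request:
servo_tool(motion=[[0.2, -0.034, -0.01, 0.015, 0], [0.3, -0.068, -0.02, 0.03, 0], [0.4, -0.085, -0.024, 0.06, 0], [0.4, -0.085, -0.024, 0.08, 0], [0.4, -0.085, -0.024, 0.08, 0]])

```text
clock: 2.43
tcp_pos: [0.4303, 0.3308, 0.2512]
ee_rot: [[-0.915, 0.403, -0.005], [0.403, 0.915, -0.003], [0.003, -0.005, -1.0]]
force: [-1.6, -0.4, -0.2]
grip_width: 0.599
```

Request:
servo_tool(motion=[[0.4, 0, 0, 0.02, 0], [0.4, 0, 0, 0.04, 0], [0.4, 0, 0, 0.055, 0], [0.4, 0, 0, 0.065, 0], [0.4, 0, 0, 0.065, 0]])

```text
clock: 2.85
tcp_pos: [0.4299, 0.3325, 0.1889]
ee_rot: [[-0.916, 0.401, -0.002], [0.401, 0.916, -0.001], [0.001, -0.002, -1.0]]
force: [-1.2, -0.4, -0.0]
grip_width: 0.599
```

Request:
servo_tool(motion=[[0.4, 0, 0, 0.001, 0], [0.4, 0, 0, 0.002, 0], [0.4, 0, 0, 0.003, 0], [0.4, 0, 0, 0.004, 0], [0.4, 0, 0, 0.004, 0]])

```text
clock: 3.27
tcp_pos: [0.4305, 0.3323, 0.186]
ee_rot: [[-0.916, 0.401, 0.001], [0.401, 0.916, 0.0], [-0.0, 0.0, -1.0]]
force: [-0.0, 0.5, -1.0]
grip_width: 0.603
```

Request:
servo_tool(motion=[[0.4, 0, 0, 0.001, 0], [0.4, 0, 0, 0.002, 0], [0.4, 0, 0, 0.003, 0], [0.4, 0, 0, 0.004, 0], [0.4, 0, 0, 0.004, 0]])

```text
clock: 3.68
tcp_pos: [0.4303, 0.3322, 0.1814]
ee_rot: [[-0.916, 0.401, -0.0], [0.401, 0.916, -0.0], [0.0, -0.0, -1.0]]
force: [-0.1, 0.4, -0.7]
grip_width: 0.603
```

Request:
servo_tool(motion=[[0.4, 0, 0, 0.0007, 0], [0.4, 0, 0, 0.0014, 0], [0.4, 0, 0, 0.0021, 0], [0.4, 0, 0, 0.0028, 0], [0.4, 0, 0, 0.0028, 0]])

```text
clock: 4.1
tcp_pos: [0.4304, 0.3323, 0.1792]
ee_rot: [[-0.916, 0.401, 0.0], [0.401, 0.916, 0.0], [-0.0, 0.0, -1.0]]
force: [-1.3, -1.7, 5.5]
grip_width: 0.605
```

Request:
servo_tool(motion=[[0.4, 0, 0, -0.003, 0], [0.4, 0, 0, -0.006, 0], [0.5, 0, 0, -0.006, 0], [0.6, 0, 0, -0.006, 0], [0.6, 0, 0, -0.006, 0]])

```text
clock: 4.52
tcp_pos: [0.4306, 0.3324, 0.1861]
ee_rot: [[-0.916, 0.401, 0.001], [0.401, 0.916, 0.0], [-0.001, 0.001, -1.0]]
force: [-4.0, -3.0, 15.9]
grip_width: 0.481
```

Request:
servo_tool(motion=[[0.6, 0, 0, 0, 0], [0.6, 0, 0, -0.01, 0], [0.6, 0, 0, -0.03, 0], [0.6, 0, 0, -0.06, 0], [0.6, 0, 0, -0.08, 0]])

```text
clock: 4.93
tcp_pos: [0.4305, 0.3323, 0.2671]
ee_rot: [[-0.916, 0.401, 0.001], [0.401, 0.916, 0.001], [-0.001, 0.001, -1.0]]
force: [0.1, -0.4, 0.1]
grip_width: 0.485
```

```bash
python3 - <<'E'
from h import *
s=snapshot("scene"); o=env.observe(); print(o["tcp_pos"],o["force"])
u=proj("scene",[o["tcp_pos"]-[0,0,.165],[.43,.3326,.014]]); print(u)
x,y=u[0].astype(int); c=s[max(0,y-60):y+60,max(0,x-70):x+70]
cv2.imwrite("pics/g1.png",cv2.resize(c,None,fx=5,fy=5,interpolation=cv2.INTER_CUBIC))
E
```

```text
[0.43128557 0.33285175 0.27029988] [2.80190841 3.08266966 3.52782322]
[[237.15348388 253.95192173]
 [239.7413552  291.93038431]]
```

View pics/g1.png

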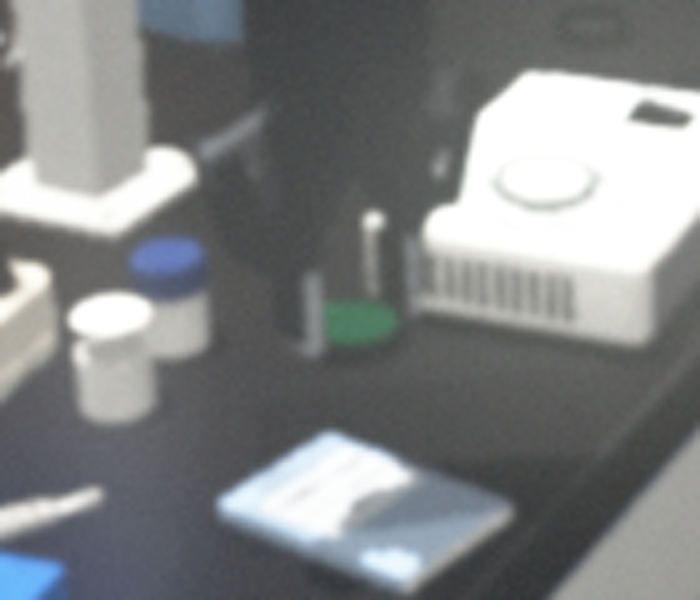

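The scene crop shows the filter held level between the pads at about (350,322), and the booklet is empty. Next: carry it to the port.

Request:
servo_tool(motion=[[0.6, -0.012, -0.02, 0, 0], [0.6, -0.03, -0.05, 0, 0], [0.6, -0.048, -0.082, 0, 0], [0.6, -0.066, -0.114, 0, 0], [0.6, -0.084, -0.145, 0, 0]])

```text
clock: 5.4
tcp_pos: [0.4489, 0.1641, 0.2651]
ee_rot: [[-0.916, 0.401, 0.0], [0.401, 0.916, 0.0], [-0.0, 0.0, -1.0]]
force: [-0.1, 0.5, -0.8]
grip_width: 0.48
```

Request:
servo_tool(motion=[[0.6, -0.017, -0.03, 0, 0], [0.6, -0.028, -0.047, 0, 0], [0.6, -0.0337, -0.057, 0, 0], [0.6, -0.0337, -0.057, 0.003, 0], [0.6, -0.0337, -0.057, 0.008, 0]])

```text
clock: 5.82
tcp_pos: [0.4574, 0.1002, 0.257]
ee_rot: [[-0.916, 0.402, 0.001], [0.402, 0.916, 0.0], [-0.001, 0.001, -1.0]]
force: [0.1, 1.5, 0.5]
grip_width: 0.484
```

Request:
servo_tool(motion=[[0.6, 0, 0, 0.003, 0], [0.6, 0, 0, 0.006, 0], [0.6, 0, 0, 0.009, 0], [0.6, 0, 0, 0.0115, 0], [0.6, 0, 0, 0.0115, 0]])

```text
clock: 6.23
tcp_pos: [0.457, 0.1004, 0.2448]
ee_rot: [[-0.916, 0.4, -0.001], [0.4, 0.916, -0.0], [0.001, -0.0, -1.0]]
force: [-0.0, -0.8, -0.1]
grip_width: 0.483
```

Request:
servo_tool(motion=[[0.6, 0, 0, 0.0006, 0], [0.6, 0, 0, 0.0012, 0], [0.6, 0, 0, 0.0018, 0], [0.6, 0, 0, 0.0025, 0], [0.6, 0, 0, 0.0025, 0]])

```text
clock: 6.65
tcp_pos: [0.4572, 0.0999, 0.2429]
ee_rot: [[-0.916, 0.401, -0.0], [0.401, 0.916, -0.0], [0.0, -0.0, -1.0]]
force: [0.3, 0.9, 0.5]
grip_width: 0.482
```

Request:
servo_tool(motion=[[0.6, 0, 0, 0.0004, 0], [0.6, 0, 0, 0.0008, 0], [0.6, 0, 0, 0.0012, 0], [0.6, 0, 0, 0.0015, 0], [0.6, 0, 0, 0.0015, 0]])

```text
clock: 7.07
tcp_pos: [0.4572, 0.1, 0.2415]
ee_rot: [[-0.916, 0.401, 0.0], [0.401, 0.916, -0.0], [-0.0, 0.0, -1.0]]
force: [-1.1, -0.7, 3.7]
grip_width: 0.48
```

Request:
servo_tool(motion=[[0.6, 0, 0, 0.0003, 0], [0.6, 0, 0, 0.0006, 0], [0.6, 0, 0, 0.0009, 0], [0.6, 0, 0, 0.0009, 0], [0.6, 0, 0, 0.0009, 0]])

```text
clock: 7.48
tcp_pos: [0.4572, 0.1, 0.2405]
ee_rot: [[-0.916, 0.401, 0.0], [0.401, 0.916, -0.0], [-0.0, 0.0, -1.0]]
force: [-1.2, -0.3, 5.0]
grip_width: 0.478
```

The force rises softly, 3.7 to 5.0 N per mm, which matches the sprung seat rather than the rim. Release and back off.

Request:
servo_tool(motion=[[0.6, 0, 0, -0.0007, 0], [0.4, 0, 0, -0.0007, 0], [0.3, 0, 0, -0.0007, 0], [0.3, 0, 0, -0.0007, 0], [0.3, 0, 0, -0.003, 0]])

```text
clock: 7.9
tcp_pos: [0.457, 0.1, 0.2431]
ee_rot: [[-0.916, 0.401, -0.001], [0.401, 0.916, -0.0], [0.001, -0.0, -1.0]]
force: [0.7, 0.3, -0.2]
grip_width: 0.7
```

Request:
servo_tool(motion=[[0.3, 0, 0, -0.02, 0], [0.3, 0, 0, -0.05, 0], [0.2, 0, -0.04, -0.055, 0], [0, 0, -0.08, -0.055, 0], [0, 0, -0.12, -0.055, 0]])

```text
clock: 8.32
tcp_pos: [0.4082, -0.0107, 0.2991]
ee_rot: [[-0.917, 0.399, 0.001], [0.399, 0.917, -0.0], [-0.001, 0.0, -1.0]]
force: [0.6, -1.2, -0.6]
grip_width: 1.001
```

```bash
python3 - <<'E'
from h import *
o=env.observe(); print(o["tcp_pos"],o["joint_positions"])
s=snapshot("scene"); t=snapshot("top")
u=proj("scene",[[.457,.1,.07]])[0].astype(int)
A=cv2.resize(s[u[1]-25:u[1]+25,u[0]-25:u[0]+25],(400,400),interpolation=cv2.INTER_CUBIC)
B=np.clip(rect("top",t.astype(float),.4572,.0999,.07,.05,.25e-3),0,255).astype(np.uint8)
cv2.imwrite("pics/p1.png",np.hstack([A,B]))
for n in("top","scene"): print([(d["at"],d["score"]) for d in finder.spot_in(n,"filter")])
E
```

```text
[ 0.408232   -0.01069859  0.29908369] [-8.03933309e+00  1.49288988e+01  1.20197294e+02 -9.08038999e-04
  4.47913269e+01 -7.44978321e+01]
[([0.4182, -0.3088, 0.0319], 0.48), ([0.4583, 0.1019, 0.0719], 0.47)]
[]
```

View pics/p1.png

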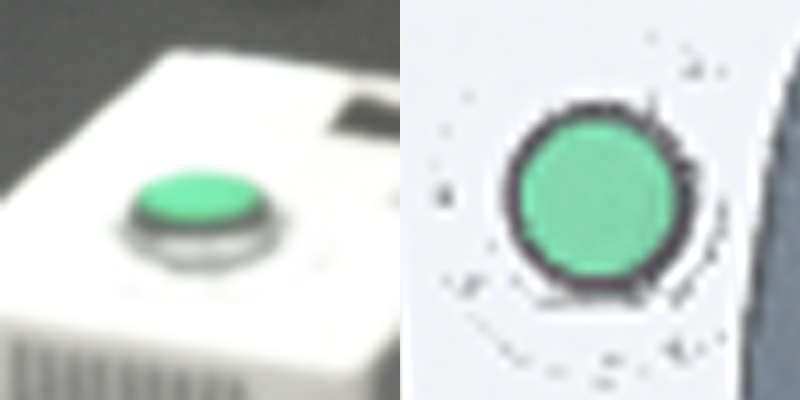

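The filter sits level in the neck (left crop at (200,200)) and its centre is within about 0.5 mm of the port axis. Now to the lens.

Request:
servo_tool(motion=[[0.2, -0.015, -0.032, 0, 0], [0.2, -0.032, -0.067, 0, 0], [0.2, -0.048, -0.102, 0, 0], [0.2, -0.065, -0.137, 0, 0], [0.2, -0.082, -0.172, 0, 0]])

```text
clock: 8.93
tcp_pos: [0.4158, -0.2013, 0.2985]
ee_rot: [[-0.917, 0.399, 0.0], [0.399, 0.917, -0.0], [-0.0, 0.0, -1.0]]
force: [1.4, 1.0, 0.4]
grip_width: 0.8
```

Request:
servo_tool(motion=[[0.2, -0.017, -0.036, 0, 0], [0.2, -0.033, -0.07, 0, 0], [0.25, -0.0434, -0.0914, 0.005, 0], [0.25, -0.0477, -0.1009, 0.02, 0], [0.25, -0.0477, -0.1009, 0.05, 0]])

```text
clock: 9.35
tcp_pos: [0.4202, -0.314, 0.25]
ee_rot: [[-0.916, 0.402, 0.005], [0.402, 0.916, -0.004], [-0.006, -0.002, -1.0]]
force: [1.2, -0.7, -0.1]
grip_width: 0.75
```

Request:
servo_tool(motion=[[0.25, 0, 0, 0.025, 0], [0.25, 0, 0, 0.045, 0], [0.25, 0, 0, 0.0575, 0], [0.25, 0, 0, 0.0605, 0], [0.25, 0, 0, 0.0605, 0]])

```text
clock: 9.77
tcp_pos: [0.4191, -0.3111, 0.1872]
ee_rot: [[-0.917, 0.4, -0.001], [0.4, 0.917, 0.001], [0.002, 0.001, -1.0]]
force: [0.2, 0.2, -0.1]
grip_width: 0.751
```

Request:
servo_tool(motion=[[0.4, 0, 0, 0, 0], [0.5, 0, 0, 0, 0], [0.6, 0, 0, 0, 0], [0.6, 0, 0, 0, 0], [0.6, 0, 0, 0, 0]])

```text
clock: 10.18
tcp_pos: [0.4189, -0.312, 0.1891]
ee_rot: [[-0.916, 0.401, 0.002], [0.401, 0.916, -0.001], [-0.002, -0.0, -1.0]]
force: [2.0, 3.9, 6.8]
grip_width: 0.601
```

```bash
python3 - <<'E'
from station import env
o=env.observe(); print(o["tcp_pos"],o["force"],o["moment"],o["grip_width"])
E
```

```text
[ 0.41891577 -0.31196025  0.18909977] [1.95538991 3.87828874 6.80313233] [ 0.52408695 -0.29960487  0.027014  ] 0.6007641636725458
```

Request:
servo_tool(motion=[[0.7, 0, 0, -0.02, 0], [0.7, 0, 0, -0.05, 0], [0.7, 0, 0, -0.08, 0], [0.7, 0.004, 0.012, -0.1, 0], [0.7, 0.014, 0.042, -0.1, 0]])

```text
clock: 10.6
tcp_pos: [0.4232, -0.27, 0.2924]
ee_rot: [[-0.915, 0.403, 0.007], [0.403, 0.915, -0.006], [-0.008, -0.003, -1.0]]
force: [1.6, 0.5, -0.9]
grip_width: 0.601
```

Request:
servo_tool(motion=[[0.7, 0.011, 0.035, 0, 0], [0.7, 0.022, 0.07, 0, 0], [0.7, 0.034, 0.105, 0, 0], [0.7, 0.046, 0.14, 0, 0], [0.7, 0.058, 0.175, 0, 0]])

```text
clock: 11.02
tcp_pos: [0.4392, -0.0826, 0.2884]
ee_rot: [[-0.916, 0.401, 0.001], [0.401, 0.916, -0.0], [-0.001, 0.0, -1.0]]
force: [1.5, 0.4, -1.1]
grip_width: 0.603
```

Request:
servo_tool(motion=[[0.7, 0.012, 0.036, 0, 3], [0.7, 0.024, 0.072, 0, 6], [0.7, 0.036, 0.108, 0, 9], [0.7, 0.047, 0.144, 0, 10.5], [0.7, 0.0574, 0.1762, 0, 10.5]])

```text
clock: 11.43
tcp_pos: [0.4574, 0.1023, 0.2885]
ee_rot: [[-0.827, 0.563, 0.001], [0.563, 0.827, 0.0], [-0.001, 0.001, -1.0]]
force: [-0.1, -1.0, -1.3]
grip_width: 0.599
```

Request:
servo_tool(motion=[[0.7, 0, 0, 0, 0], [0.7, 0, 0, 0, 0], [0.7, 0, 0, 0.003, 0], [0.7, 0, 0, 0.01, 0], [0.7, 0, 0, 0.015, 0]])

```text
clock: 11.85
tcp_pos: [0.4575, 0.0991, 0.2723]
ee_rot: [[-0.827, 0.563, -0.0], [0.563, 0.827, -0.0], [0.0, -0.0, -1.0]]
force: [-0.6, 0.2, -1.8]
grip_width: 0.601
```

```bash
python3 - <<'E'
from h import *
o=env.observe(); print(o["tcp_pos"],o["force"],o["moment"],o["grip_width"],o["joint_positions"])
s=snapshot("scene"); t=snapshot("top")
u=proj("scene",[[.457,.1,.09]])[0].astype(int)
A=cv2.resize(s[u[1]-30:u[1]+30,u[0]-30:u[0]+30],(480,480),interpolation=cv2.INTER_CUBIC)
cv2.imwrite("pics/p2.png",A)
E
```

```text
[0.4574596  0.09914099 0.2723176 ] [-0.62914602  0.19117064 -1.8302209 ] [ 0.00814151 -0.00203623 -0.0079381 ] 0.6008902866789088 [ 6.52797096e+00  2.30705891e+01  1.12931483e+02 -8.62650921e-03
  4.40122324e+01 -4.92264058e+01]
```

View pics/p2.png

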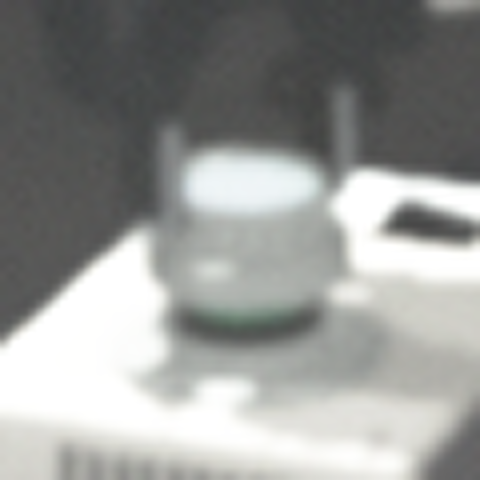

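The lens is held level directly above the filter, whose green edge shows just below the skirt at about (240,315). Lower it.

Request:
servo_tool(motion=[[0.7, 0, 0, 0.003, 0], [0.7, 0, 0, 0.007, 0], [0.7, 0, 0, 0.011, 0], [0.7, 0, 0, 0.014, 0], [0.7, 0, 0, 0.014, 0]])

```text
clock: 12.37
tcp_pos: [0.4574, 0.1001, 0.2583]
ee_rot: [[-0.828, 0.561, -0.001], [0.561, 0.828, -0.0], [0.001, -0.001, -1.0]]
force: [-0.2, -0.1, -0.6]
grip_width: 0.599
```

Request:
servo_tool(motion=[[0.7, 0, 0, 0.0007, 0], [0.7, 0, 0, 0.0014, 0], [0.7, 0, 0, 0.0021, 0], [0.7, 0, 0, 0.003, 0], [0.7, 0, 0, 0.003, 0]])

```text
clock: 12.78
tcp_pos: [0.4576, 0.1001, 0.2559]
ee_rot: [[-0.828, 0.561, 0.0], [0.561, 0.828, -0.0], [-0.0, 0.0, -1.0]]
force: [-0.1, -0.6, -1.6]
grip_width: 0.607
```

Request:
servo_tool(motion=[[0.7, 0, 0, 0.0005, 0], [0.7, 0, 0, 0.001, 0], [0.7, 0, 0, 0.0015, 0], [0.7, 0, 0, 0.0015, 0], [0.7, 0, 0, 0.0015, 0]])

```text
clock: 13.2
tcp_pos: [0.4576, 0.1001, 0.2545]
ee_rot: [[-0.828, 0.561, -0.0], [0.561, 0.828, -0.0], [0.0, -0.0, -1.0]]
force: [1.1, 0.3, -1.2]
grip_width: 0.602
```

No contact force, and the lugs are already in the gaps (underside about 2.6 mm below the rim). Push down.

Request:
servo_tool(motion=[[0.7, 0, 0, 0.0008, 0], [0.7, 0, 0, 0.0016, 0], [0.7, 0, 0, 0.0024, 0], [0.7, 0, 0, 0.003, 0], [0.7, 0, 0, 0.003, 0]])

```text
clock: 13.62
tcp_pos: [0.4576, 0.1001, 0.2516]
ee_rot: [[-0.828, 0.561, 0.0], [0.561, 0.828, 0.0], [-0.0, 0.0, -1.0]]
force: [-0.8, -1.2, 3.5]
grip_width: 0.605
```

Request:
servo_tool(motion=[[0.7, 0, 0, 0.0008, 0], [0.7, 0, 0, 0.0016, 0], [0.7, 0, 0, 0.0024, 0], [0.7, 0, 0, 0.003, 0], [0.7, 0, 0, 0.003, 0]])

```text
clock: 14.03
tcp_pos: [0.4576, 0.1001, 0.2485]
ee_rot: [[-0.828, 0.561, 0.0], [0.561, 0.828, 0.0], [-0.0, 0.0, -1.0]]
force: [-1.8, -0.4, 6.5]
grip_width: 0.606
```

Request:
servo_tool(motion=[[0.7, 0, 0, 0.0005, 0], [0.7, 0, 0, 0.001, 0], [0.7, 0, 0, 0.0014, 0], [0.7, 0, 0, 0.0014, 0], [0.7, 0, 0, 0.0014, 0]])

```text
clock: 14.45
tcp_pos: [0.4576, 0.1001, 0.2472]
ee_rot: [[-0.828, 0.561, 0.0], [0.561, 0.828, 0.0], [-0.0, 0.0, -1.0]]
force: [-1.0, -0.7, 7.0]
grip_width: 0.603
```

Request:
servo_tool(motion=[[0.7, 0, 0, 0.0003, 0], [0.7, 0, 0, 0.0006, 0], [0.7, 0, 0, 0.0006, 0], [0.7, 0, 0, 0.0006, 0], [0.7, 0, 0, 0.0006, 0]])

```text
clock: 14.87
tcp_pos: [0.4576, 0.1001, 0.2471]
ee_rot: [[-0.828, 0.561, 0.0], [0.561, 0.828, -0.0], [-0.0, 0.0, -1.0]]
force: [-4.3, 0.0, 15.4]
grip_width: 0.604
```

It is down on the flange. I ease up 0.5 mm and turn clockwise.

Request:
servo_tool(motion=[[0.7, 0, 0, -0.0005, 3], [0.7, 0, 0, -0.0005, 7], [0.7, 0, 0, -0.0005, 12], [0.7, 0, 0, -0.0005, 17], [0.7, 0, 0, -0.0005, 22]])

```text
clock: 15.28
tcp_pos: [0.458, 0.1, 0.2474]
ee_rot: [[-0.554, 0.833, 0.002], [0.833, 0.554, -0.0], [-0.001, 0.001, -1.0]]
force: [0.7, -2.5, 6.5]
grip_width: 0.605
```

```bash
python3 -c "
from station import env
o=env.observe(); print(o['tcp_pos'],o['force'],o['moment'],o['joint_positions'])"
```

```text
[0.45799779 0.10004385 0.2473624 ] [ 0.66267131 -2.50998335  6.50114547] [-0.47531131 -0.03379016  0.06971895] [ 6.63352423e+00  2.57828258e+01  1.13556570e+02 -3.18300222e-02
  4.05692650e+01 -2.69627284e+01]
```

Request:
servo_tool(motion=[[0.7, 0, 0, 0, 5], [0.7, 0, 0, 0, 10], [0.7, 0, 0, 0, 15], [0.7, 0, 0, 0, 20], [0.7, 0, 0, 0, 25]])

```text
clock: 15.7
tcp_pos: [0.4578, 0.0999, 0.2473]
ee_rot: [[-0.15, 0.989, 0.001], [0.989, 0.15, -0.001], [-0.001, 0.001, -1.0]]
force: [-0.5, -4.2, 6.7]
grip_width: 0.602
```

```bash
python3 -c "
from station import env
o=env.observe(); print(o['tcp_pos'],o['force'],o['moment'],o['joint_positions'])"
```

```text
[0.45784921 0.09986796 0.24725089] [-0.46291416 -4.2171657   6.68908301] [-0.77772598  0.14490877  0.08627838] [ 6.61783804e+00  2.57865667e+01  1.13574818e+02 -6.05738124e-02
  4.05921214e+01 -1.96401093e+00]
```

Request:
servo_tool(motion=[[0.7, 0, 0, 0, 3], [0.7, 0, 0, 0, 6], [0.7, 0, 0, 0, 9], [0.7, 0, 0, 0, 12], [0.7, 0, 0, 0, 12]])

```text
clock: 16.12
tcp_pos: [0.4577, 0.0998, 0.2472]
ee_rot: [[0.058, 0.998, 0.0], [0.998, -0.058, -0.001], [-0.001, 0.0, -1.0]]
force: [-0.8, -5.4, 8.0]
grip_width: 0.608
```

```bash
python3 -c "
from station import env
o=env.observe(); print(o['tcp_pos'],o['force'],o['moment'],o['joint_positions'])"
```

```text
[0.45773836 0.09984845 0.24718378] [-0.77687193 -5.41622037  8.03866603] [-0.75657858  0.29404831 -0.07553991] [ 6.61695882e+00  2.57883300e+01  1.13586703e+02 -6.00365953e-02
  4.06042211e+01  9.98067210e+00]
```

Request:
servo_tool(motion=[[0.7, 0, 0, 0, 1], [0.7, 0, 0, 0, 2], [0.7, 0, 0, 0, 3], [0.7, 0, 0, 0, 4], [0.7, 0, 0, 0, 4]])

```text
clock: 16.53
tcp_pos: [0.4576, 0.0997, 0.2472]
ee_rot: [[0.123, 0.992, 0.0], [0.992, -0.123, -0.002], [-0.002, 0.0, -1.0]]
force: [-2.4, -7.4, 8.5]
grip_width: 0.601
```

```bash
python3 -c "
from station import env
o=env.observe(); print(o['tcp_pos'],o['force'],o['moment'],o['joint_positions'])"
```

```text
[0.45761781 0.09970762 0.24719959] [-2.41770677 -7.37457822  8.51527985] [-1.2964389   0.41574358  0.80561448] [  6.61177819  25.77894903 113.60036481  -0.14065634  40.62600974
  13.7924275 ]
```

Request:
servo_tool(motion=[[0.7, 0, 0, 0, 1], [0.7, 0, 0, 0, 2], [0.7, 0, 0, 0, 3], [0.7, 0, 0, 0, 3], [0.7, 0, 0, 0, 3]])

```text
clock: 16.95
tcp_pos: [0.4581, 0.0996, 0.2474]
ee_rot: [[0.174, 0.985, 0.002], [0.985, -0.174, -0.002], [-0.001, 0.002, -1.0]]
force: [1.4, -7.8, 7.0]
grip_width: 0.601
```

```bash
python3 -c "
from station import env
o=env.observe(); print(o['tcp_pos'],o['force'],o['moment'],o['joint_positions'])"
```

```text
[0.45805515 0.09961576 0.2473628 ] [ 1.38576363 -7.79651274  6.99682549] [-1.50634059 -0.16382413  1.04111665] [  6.59850568  25.78132104 113.55927646  -0.17311865  40.56922803
  16.72945837]
```

The torque climbs to about 1 Nm at 63–66°, so it is at the stop. Ease up so the spring seats the lugs in the pockets, then release.

Request:
servo_tool(motion=[[0.7, 0, 0, -0.0008, 0], [0.7, 0, 0, -0.0016, 0], [0.7, 0, 0, -0.0024, 0], [0.7, 0, 0, -0.0032, 0], [0.7, 0, 0, -0.0032, 0]])

```text
clock: 17.37
tcp_pos: [0.4579, 0.0995, 0.2486]
ee_rot: [[0.173, 0.985, 0.001], [0.985, -0.173, -0.002], [-0.002, 0.001, -1.0]]
force: [10.5, -8.0, -24.9]
grip_width: 0.597
```

```bash
python3 -c "
from station import env
o=env.observe(); print(o['tcp_pos'],o['force'],o['moment'],o['joint_positions'])"
```

```text
[0.45785146 0.09953543 0.24862831] [ 10.46273554  -8.01512727 -24.86336267] [-1.44177908 -2.25163245  1.09268318] [  6.59329082  25.63086574 113.55000949  -0.18580256  40.76752399
  16.71264033]
```

Pulling up meets the lips at about 8.5 mm down, so it isn't in the pockets yet. Push down again, relieve the sideways load and turn further.

Request:
servo_tool(motion=[[0.7, 0, 0, 0.0015, 0], [0.7, 0, 0, 0.003, 0], [0.7, -0.0005, 0, 0.0035, 0], [0.7, -0.001, 0, 0.0035, 0], [0.7, -0.001, 0, 0.0035, 0]])

```text
clock: 17.78
tcp_pos: [0.4579, 0.0993, 0.2476]
ee_rot: [[0.174, 0.985, 0.002], [0.985, -0.174, -0.0], [0.0, 0.002, -1.0]]
force: [-0.4, 1.2, 15.1]
grip_width: 0.6
```

```bash
python3 -c "
from station import env
o=env.observe(); print(o['tcp_pos'],o['force'],o['moment'],o['joint_positions'])"
```

```text
[0.457947   0.09928886 0.24756026] [-0.44678186  1.24899213 15.14618789] [0.14407724 0.36136884 1.04270082] [ 6.54318531e+00  2.57394447e+01  1.13591535e+02 -4.03579613e-02
  4.05343088e+01  1.65946976e+01]
```

Request:
servo_tool(motion=[[0.7, 0, 0, 0, 1.5], [0.7, 0, 0, 0, 3], [0.7, 0, 0, 0, 4.5], [0.7, 0, 0, 0, 6], [0.7, 0, 0, 0, 6]])

```text
clock: 18.2
tcp_pos: [0.4583, 0.0997, 0.2476]
ee_rot: [[0.278, 0.961, 0.004], [0.961, -0.278, 0.001], [0.002, 0.004, -1.0]]
force: [-4.6, -4.3, 15.0]
grip_width: 0.602
```

```bash
python3 -c "
from station import env
o=env.observe(); print(o['tcp_pos'],o['force'],o['moment'],o['joint_positions'])"
```

```text
[0.45833739 0.09970608 0.24758965] [-4.59472606 -4.34449741 14.98829284] [-1.15938383  1.14889717  1.39119073] [6.57940019e+00 2.57597623e+01 1.13547819e+02 3.19682216e-02
 4.04557353e+01 2.27031913e+01]
```

The torque still rises, and it looks like the stop load is wedging the lens by friction. I unload the twist slightly before letting it rise.

Request:
servo_tool(motion=[[0.7, 0, 0, -0.0005, -0.5], [0.7, 0, 0, -0.0005, -1], [0.7, 0, 0, -0.0005, -1.5], [0.7, 0, 0, -0.0005, -1.5], [0.7, 0, 0, -0.0005, -1.5]])

```text
clock: 18.62
tcp_pos: [0.4583, 0.0997, 0.2476]
ee_rot: [[0.251, 0.968, 0.004], [0.968, -0.251, 0.001], [0.002, 0.004, -1.0]]
force: [4.5, 7.6, 1.4]
grip_width: 0.599
```

```bash
python3 -c "
from station import env
o=env.observe(); print(o['tcp_pos'],o['force'],o['moment'],o['joint_positions'])"
```

```text
[0.45830977 0.09970273 0.24761441] [4.47431932 7.55219308 1.39301008] [ 0.93653686 -0.75371785  0.83523323] [6.57955998e+00 2.57557239e+01 1.13549634e+02 3.05474523e-02
 4.04646398e+01 2.11150694e+01]
```

Request:
servo_tool(motion=[[0.7, 0, 0, 0, -0.6], [0.7, 0, 0, 0, -1.2], [0.7, 0, 0, 0, -1.8], [0.7, 0, 0, -0.0006, -1.8], [0.7, 0, 0, -0.0012, -1.8]])

```text
clock: 19.03
tcp_pos: [0.4581, 0.0997, 0.2481]
ee_rot: [[0.222, 0.975, 0.003], [0.975, -0.222, 0.001], [0.002, 0.003, -1.0]]
force: [8.8, 8.2, -18.3]
grip_width: 0.603
```

```bash
python3 -c "
from station import env
o=env.observe(); print(o['tcp_pos'],o['force'],o['moment'],o['joint_positions'])"
```

```text
[0.4580906  0.0997334  0.24805844] [  8.76979099   8.16493197 -18.26906131] [ 1.34392139 -1.75987172  0.63047118] [6.58228080e+00 2.56947773e+01 1.13561278e+02 6.26983161e-02
 4.05473964e+01 1.93357421e+01]
```

It still holds under the lips. I release it, since the spring keeps it there, and look from above for the actual angle and centring.

Request:
servo_tool(motion=[[0.4, 0, 0, 0, 0], [0.25, 0, 0, 0, 0], [0.25, 0, 0, 0, 0], [0.25, 0, 0, -0.01, 0], [0.25, 0, 0, -0.03, 0]])

```text
clock: 19.45
tcp_pos: [0.4568, 0.099, 0.2776]
ee_rot: [[0.223, 0.975, -0.004], [0.975, -0.223, -0.0], [-0.001, -0.004, -1.0]]
force: [-0.3, -0.2, 0.2]
grip_width: 0.748
```

Request:
servo_tool(motion=[[0.25, -0.03, 0, -0.02, 0], [0.25, -0.07, 0, -0.025, 0], [0.25, -0.11, 0, -0.025, 0], [0.25, -0.15, 0, -0.025, 0], [0.25, -0.18, 0, -0.025, 0]])

```text
clock: 19.87
tcp_pos: [0.4163, -0.0785, 0.3043]
ee_rot: [[0.223, 0.975, 0.001], [0.975, -0.223, -0.001], [-0.0, 0.001, -1.0]]
force: [0.5, -0.3, 0.3]
grip_width: 0.746
```

```bash
python3 - <<'E'
from h import *
o=env.observe(); print(o["tcp_pos"],o["ee_rot"][:2].round(3),o["joint_positions"],o["clock"])
a=avg("top",6); s=avg("scene",3); np.save("t2.npy",a); g=a.mean(2)
zs=.062+.014
for z0 in (.0585,.062):
    p,r=circ(g,"top",.4578,.1,z0+.014,.0335,-1); print("skirt",z0,p,r)
print("top collar",circ(g,"top",.4578,.1,.092,.027,-1,.003))
t0=np.load("top.npy").mean(2)
print("polar",[(t,*[int(samp(g,"top",np.array([[p[0]+r*np.cos(np.radians(t)),p[1]+r*np.sin(np.radians(t)),.076]]))[0]) for r in(.029,.0305,.032)]) for t in range(0,360,5)])
u=proj("scene",[[.458,.1,.075]])[0].astype(int)
A=cv2.resize(s[u[1]-22:u[1]+22,u[0]-22:u[0]+22],(400,400),interpolation=cv2.INTER_CUBIC)
B=rect("top",a,.458,.1,.07,.05,.25e-3)
cv2.imwrite("pics/p3.png",np.clip(np.hstack([A,B]),0,255).astype(np.uint8))
E
```

```text
[ 0.41634784 -0.07851834  0.30431468] [[ 0.223  0.975  0.001]
 [ 0.975 -0.223 -0.001]] [-1.69777401e+01  1.57844820e+01  1.17899036e+02 -1.97143933e-02
  4.62643114e+01 -4.08586596e+00] 19.8667
skirt 0.0585 [0.45847272 0.10091937] 0.0325152550399227
skirt 0.062 [0.45811458 0.10073958] 0.032492176450014246
top collar (array([0.46058488, 0.10160259]), np.float64(0.02791869285827589))
polar [(0, 218, 195, 181), (5, 238, 238, 237), (10, 249, 249, 243), (15, 242, 245, 242), (20, 234, 245, 248), (25, 246, 247, 235), (30, 250, 251, 246), (35, 245, 247, 237), (40, 248, 250, 243), (45, 247, 248, 242), (50, 246, 247, 236), (55, 244, 250, 245), (60, 241, 247, 244), (65, 240, 247, 244), (70, 244, 247, 238), (75, 246, 248, 242), (80, 225, 236, 247), (85, 222, 238, 248), (90, 239, 247, 244), (95, 249, 248, 244), (100, 245, 245, 245), (105, 247, 246, 246), (110, 240, 247, 238), (115, 248, 249, 235), (120, 207, 205, 208), (125, 184, 220, 233), (130, 246, 258, 235), (135, 254, 254, 224), (140, 234, 252, 227), (145, 231, 257, 227), (150, 229, 252, 240), (155, 237, 254, 234), (160, 235, 259, 246), (165
[... 153 characters left out ...]
0, 225, 259, 251), (205, 236, 258, 237), (210, 228, 255, 242), (215, 234, 259, 232), (220, 247, 266, 231), (225, 235, 261, 229), (230, 236, 263, 231), (235, 236, 272, 240), (240, 213, 233, 178), (245, 172, 214, 191), (250, 205, 249, 221), (255, 235, 266, 253), (260, 242, 264, 251), (265, 242, 259, 236), (270, 246, 261, 230), (275, 247, 258, 239), (280, 242, 250, 249), (285, 233, 250, 244), (290, 234, 248, 225), (295, 246, 256, 236), (300, 245, 252, 247), (305, 243, 249, 241), (310, 244, 248, 244), (315, 243, 246, 244), (320, 242, 246, 244), (325, 242, 248, 244), (330, 242, 250, 245), (335, 245, 245, 227), (340, 243, 249, 248), (345, 237, 245, 243), (350, 240, 246, 244), (355, 246, 248, 246)]
```

View pics/p3.png

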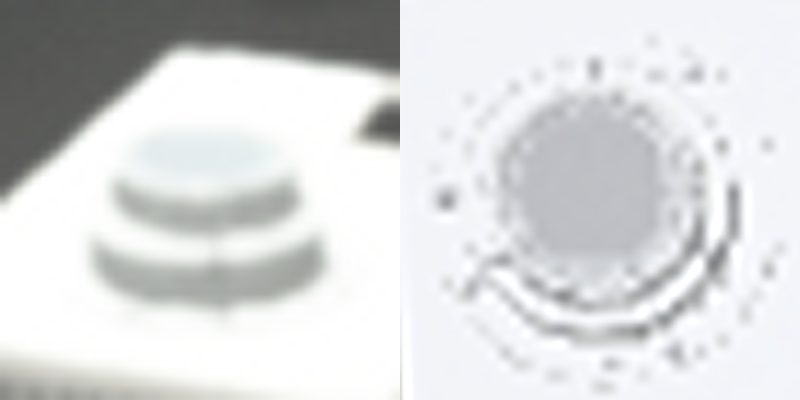

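The strokes stand at about 122/242/1°, and the locked bar should be at 122.5°, so the lens is at its stop (stroke at (488,262) pointing at the bar at (470,290)). I still need the height, which I measure in the scene camera with the earlier filter picture as reference.

```bash
python3 - <<'E'
from h import *
P=cv2.imread("pics/p1.png")[:,:400]
hsv=cv2.cvtColor(P,cv2.COLOR_BGR2HSV); m=cv2.inRange(hsv,(60,60,60),(95,255,255)); M=cv2.moments(m,True)
u0=proj("scene",[[.457,.1,.07]])[0].astype(int)-25
obs=np.array([M["m10"],M["m01"]])/M["m00"]/8+u0+np.array([.5/8-.5]*2)
off=obs-proj("scene",[[.458,.1001,.075]])[0]; print("scene offset px",off)
s=np.mean([snapshot("scene").astype(float) for _ in range(8)],0).mean(2)
C,f=K("scene"); cam=-C["R"].T@C["t"]; base=np.degrees(np.arctan2(cam[1]-.1,cam[0]-.458))
def sc(z,r,sign,px=off):
    t=np.radians(base+np.arange(-40,41,2)); X=np.c_[.458+r*np.cos(t),.1001+r*np.sin(t),np.full(len(t),z)]
    uv=proj("scene",X)+px; q=lambda d:cv2.remap(s.astype(np.float32),uv[:,0][None].astype(np.float32),(uv[:,1]+d)[None].astype(np.float32),cv2.INTER_LINEAR)[0].mean()
    return sign*(q(.7)-q(-.7))
zz=np.arange(.055,.067,.0005)
E=[(0,.0335,1),(.014,.0335,-1),(.014,.027,1),(.030,.027,-1)]
T=np.array([[sc(z+h,r,g) for h,r,g in E] for z in zz])
for z,row in zip(zz,T): print(round(z,4),row.round(1),row.sum().round(1))
E
```

```text
scene offset px [-0.26898749  1.13884242]
0.055 [  3.4   1.1 -15.5 -19.9] -30.9
0.0555 [  3.4   2.5 -19.3 -14.6] -28.0
0.056 [  3.5   3.9 -23.7  -9.3] -25.5
0.0565 [  3.8   6.1 -29.4  -3.7] -23.1
0.057 [  4.5   8.8 -34.7   1.4] -19.9
0.0575 [  5.8  11.6 -38.7   5.4] -15.8
0.058 [  7.6  14.7 -41.9   9.2] -10.4
0.0585 [  9.7  18.4 -44.   13.2] -2.7
0.059 [ 12.7  22.9 -44.2  17.8] 9.2
0.0595 [ 16.7  28.4 -42.8  22.7] 25.0
0.06 [ 22.3  33.6 -39.7  27. ] 43.2
0.0605 [ 28.1  37.7 -35.3  30.6] 61.1
0.061 [ 33.5  41.2 -30.3  33.9] 78.3
0.0615 [ 38.8  43.7 -24.4  36.4] 94.6
0.062 [ 43.7  44.2 -17.3  37.4] 108.0
0.0625 [ 47.4  43.1 -10.8  37.2] 117.0
0.063 [49.3 40.3 -5.3 35.7] 120.1
0.0635 [49.1 36.3  0.4 33.5] 119.3
0.064 [46.9 31.6  6.6 30.3] 115.4
0.0645 [43.3 25.6 13.9 26. ] 108.8
0.065 [38.2 18.9 21.  21.4] 99.4
0.0655 [31.5 12.8 26.8 17.4] 88.5
0.066 [24.9  7.6 32.2 13.6] 78.2
0.0665 [19.1  2.  37.2  9.9] 68.2
0.067 [13.6 -4.1 41.2  6.3] 57.0
```

The edge fit peaks at an underside height of about 62–63 mm, 6 mm or slightly less below the rim. With the stroke angle this means locked and released. Next, the rocker's far half: I go above it with the fingers shut and the pad width along the lamp's x.

Request:
servo_tool(motion=[[0.5, 0.02, 0.006, 0, 7], [0.8, 0.045, 0.014, 0, 14], [1, 0.066, 0.022, 0, 21], [1, 0.0753, 0.0251, 0, 28], [1, 0.0753, 0.0251, 0, 35]])

```text
clock: 21.13
tcp_pos: [0.4594, -0.0071, 0.3034]
ee_rot: [[0.744, 0.668, 0.001], [0.668, -0.744, 0.0], [0.0, 0.0, -1.0]]
force: [-0.1, -0.1, -0.4]
grip_width: 0.036
```

Request:
servo_tool(motion=[[1, 0, 0, 0, 7], [1, 0, 0, 0, 14], [1, 0, 0, 0.01, 21], [1, 0, 0, 0.025, 28], [1, 0, 0, 0.04, 35]])

```text
clock: 21.55
tcp_pos: [0.4587, -0.0085, 0.2632]
ee_rot: [[0.993, 0.118, 0.001], [0.118, -0.993, -0.0], [0.001, 0.0, -1.0]]
force: [-0.9, 0.4, -0.4]
grip_width: -0.001
```

Request:
servo_tool(motion=[[1, 0, 0, 0.004, 3.5], [1, 0, 0, 0.01, 3.5], [1, 0, 0, 0.014, 3.5], [1, 0, 0, 0.016, 3.5], [1, 0, 0, 0.016, 3.5]])

```text
clock: 21.97
tcp_pos: [0.4586, -0.0085, 0.2472]
ee_rot: [[0.998, 0.065, -0.0], [0.065, -0.998, 0.0], [-0.0, -0.0, -1.0]]
force: [-0.7, -0.3, -0.1]
grip_width: -0.0
```

```bash
python3 - <<'E'
from h import *
o=env.observe(); print(o["tcp_pos"],o["force"],o["ee_rot"][:2].round(3))
s=snapshot("scene"); u=proj("scene",[[.4575,-.0107,.07]])[0].astype(int)
cv2.imwrite("pics/p4.png",cv2.resize(s[u[1]-35:u[1]+30,u[0]-35:u[0]+35],None,fx=7,fy=7,interpolation=cv2.INTER_CUBIC))
E
```

```text
[ 0.45858539 -0.0085149   0.24722308] [-0.74519637 -0.33877668 -0.07189858] [[ 0.998  0.065 -0.   ]
 [ 0.065 -0.998  0.   ]]
```

View pics/p4.png

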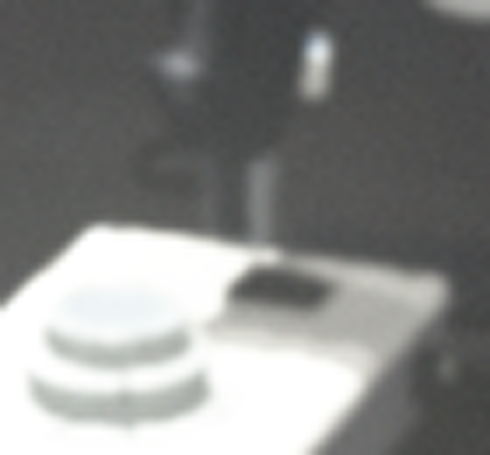

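The tip stands above the far end of the rocker (rocker at (280,287), tip at about (245,235)). Lower and press.

Request:
servo_tool(motion=[[1, -0.001, 0.002, 0.003, 0], [1, -0.001, 0.002, 0.006, 0], [1, -0.001, 0.002, 0.008, 0], [1, -0.001, 0.002, 0.0095, 0], [1, -0.001, 0.002, 0.0105, 0]])

```text
clock: 22.43
tcp_pos: [0.458, -0.0106, 0.237]
ee_rot: [[0.998, 0.064, 0.001], [0.064, -0.998, -0.0], [0.001, 0.0, -1.0]]
force: [1.9, -0.3, 2.5]
grip_width: -0.002
```

Request:
servo_tool(motion=[[1, 0, 0, 0.001, 0], [1, 0, 0, 0.0018, 0], [1, 0, 0, 0.0026, 0], [1, 0, 0, 0.0034, 0], [1, 0, 0, 0.0034, 0]])

```text
clock: 22.85
tcp_pos: [0.4585, -0.0106, 0.2348]
ee_rot: [[0.998, 0.064, 0.003], [0.064, -0.998, -0.0], [0.003, 0.0, -1.0]]
force: [-0.6, 1.1, 21.5]
grip_width: 0.0
```

Request:
servo_tool(motion=[[1, 0, 0, 0.0007, 0], [1, 0, 0, 0.0014, 0], [1, 0, 0, 0.0014, 0], [1, 0, 0, 0, 0], [1, 0, 0, -0.006, 0]])

```text
clock: 23.27
tcp_pos: [0.4576, -0.0105, 0.2397]
ee_rot: [[0.998, 0.064, -0.0], [0.064, -0.998, 0.0], [-0.0, -0.0, -1.0]]
force: [-0.2, -0.3, 0.2]
grip_width: -0.004
```

Request:
servo_tool(motion=[[1, 0, 0, -0.02, 0], [1, 0, 0, -0.05, 0], [1, 0, 0.03, -0.07, 0], [1, 0, 0.07, -0.08, 0], [1, 0, 0.11, -0.08, 0]])

```text
clock: 23.68
tcp_pos: [0.4648, -0.1213, 0.3218]
ee_rot: [[0.998, 0.066, 0.003], [0.066, -0.998, -0.001], [0.003, 0.001, -1.0]]
force: [0.3, 0.2, 0.3]
grip_width: -0.001
```

```bash
python3 - <<'E'
from h import *
o=env.observe(); print(o["tcp_pos"],o["clock"])
a=avg("top",4); s=avg("scene",4)
u=proj("scene",[[.458,.05,.07]])[0].astype(int)
A=cv2.resize(s[u[1]-28:u[1]+28,u[0]-35:u[0]+35],(500,400),interpolation=cv2.INTER_CUBIC)
t=np.vstack([rect("top",np.load("top.npy"),.4445,-.0115,.06,.025,.25e-3),rect("top",a,.4445,-.0115,.06,.025,.25e-3)])
B=rect("top",a,.458,.1,.07,.05,.25e-3)
cv2.imwrite("pics/p5.png",np.clip(np.hstack([A[:,:],t]),0,255).astype(np.uint8))
g=a.mean(2); p,r=circ(g,"top",.458,.1,.076,.0335,-1)
v=[samp(g,"top",np.array([[p[0]+r*np.cos(np.radians(t)),p[1]+r*np.sin(np.radians(t)),.076] for r in(.029,.0305,.032)])).mean() for t in range(360)]
v=np.array(v); w=v[:120]+v[120:240]+v[240:]; print(p,"stroke (mod 120)",np.argmin(w), [(t,int(w[t])) for t in range(0,120,4)])
for n in("dust_cap","objective_can","tweezers"): print(n,[(np.round(d["at"],3),round(d["score"],2)) for d in finder.spot_in("top",n)][:3])
E
```

```text
[ 0.46484707 -0.12129848  0.32180841] 23.6833
[0.45808218 0.10071554] stroke (mod 120) 2 [(0, 605), (4, 608), (8, 697), (12, 724), (16, 729), (20, 723), (24, 717), (28, 726), (32, 722), (36, 727), (40, 733), (44, 714), (48, 707), (52, 702), (56, 721), (60, 721), (64, 711), (68, 710), (72, 711), (76, 711), (80, 717), (84, 718), (88, 714), (92, 731), (96, 718), (100, 731), (104, 723), (108, 719), (112, 725), (116, 721)]
dust_cap [(array([ 0.596, -0.241,  0.001]), 0.71)]
objective_can [(array([0.586, 0.285, 0.047]), 0.42), (array([0.456, 0.044, 0.056]), 0.29)]
tweezers []
```

View pics/p5.png

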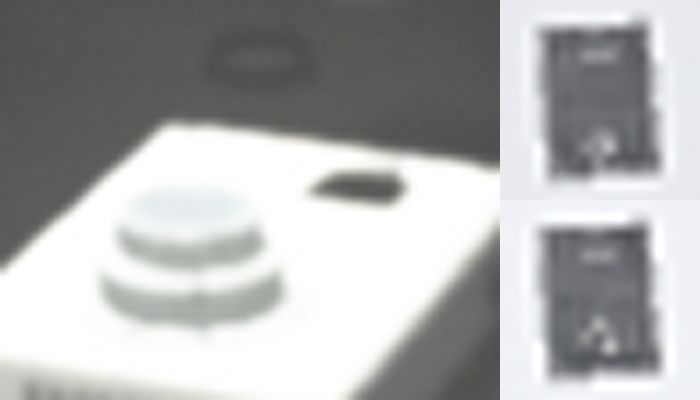

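The rocker's near half now stands up at (400,185) and its far half is down, so it is on. The lens strokes are still at 122°. Hand in.

```bash
python3 -c "
from station import env
print(env.close_job())"
```

```text
the job is handed in; nothing more can be done
None
```

The job is handed in at about 24 s of the 61 s allowed: the filter is in the port, the lens is locked over it, and the rocker is pressed on. No verdict was reported.

- **Filter:** it went into the seat with a soft spring-like force (3.7 to 5.0 N). After release it looked level and about 0.5 mm from the port axis.
- **Lens:**
  - I pushed it down to the flange and turned it clockwise until the torque rose to about 1 Nm at 63–66°.
  - Lifting while still gripping it was blocked twice, at up to 25 N. I think it was jammed against the stop. After I let go, it rose on its own.
  - Last check of the angle: a stroke stands at 122°, with the locked bar expected at 122.5°.
  - The centre is within about 1 mm of the port axis.
  - The underside was about 5–6 mm below the rim, which is near the upper edge of the 4.8–7.5 mm band. That height was fitted before I pressed the rocker. One of the four edges used in the fit disagreed, and I left it out.
- **Rocker:** pressed with about 21 N or more to a hard stop. The last picture shows its near half standing up.
- **Bystanders:** I did not disturb any that I know of. At the end the networks reported the dust cap and one canister, but no tweezers. I did not compare positions with the start.

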